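Close the inspection port of a gearbox cover

ROBOT

A 7-joint arm with a two-finger parallel gripper is mounted at the origin on the work surface. World frame = base frame: x ahead of the robot, y to its left, z up, the work surface at z = 0. Lengths are in m, angles in rad, forces in N, time in s.
With the tool pointing down it reaches from about 0.35 to 0.9 m from the base axis. Payload 7.2 kg.
Tool frame: the origin (TCP) lies midway between the tips of the shut fingers; the grasp point (between the pads) lies arm.grip_depth behind it (arm.grip_depth is the distance from the TCP to the grasp point, in m); y points along the fingers, x is the direction in which the jaws open and shut, and the axes are right-handed (so a half turn about y gives the same grasp; the last joint's range is limited). The gripper opens to 85 mm and grips with 20 to 120 N. Pads are 22 mm wide; open, the fingers measure 114 mm over their backs; the gripper's body (76 mm by 85 mm) begins 54 mm behind the grasp point. The pads swing forward as they close: fully open they stand 13 mm farther back than shut.
Start: joints at [1.208, 0.411, -0.013, 1.596, 0.006, 1.134, -0.082], TCP at [0.182, -0.598, 0.231] pointing down, gripper open.
Joint ranges: [-2.95, 2.95], [-0.29, 1.99], [-1.47, 1.44], [0.14, 2.54], [-1.03, 4.17], [0.13, 1.85], [-2.86, 2.86]. Speed limits (rad/s): [2.39, 2.39, 3.01, 3.01, 3.14, 3.14, 3.14].

INTERFACE

Orientations are given as [roll, pitch, yaw] about the fixed x, y, z axes, in that order (R = Rz(yaw) Ry(pitch) Rx(roll)).
In Python, from station import status, eyes, close_job, arm gives the robot as it stands.
- The arm moves only by the tool step_arm, never from a script. Its arguments are lists of equal length, an entry for each row: "slide": the shift along the tool's x, y, z in mm, a list of three; "spin": the turn about the tool's y in degrees. A call has 1 to 12 rows; each row is the pose to reach, as a shift and turn from the pose commanded when the call began, along the tool's axes at that moment; what a row does not reach only later rows make up. A row lasts 1/8 s, in which the tool goes at most 62.5 mm and 10.7 degrees, less where a joint would pass 70% of its speed; a pose out of reach is approached as far as the arm can. A call with a gripper value outside its range is refused whole. "claw" is the opening, from 0 (shut) to 1 (fully open), set as the call begins (left out, the last holds). The fingers move at their own pace and stop on an object; "grip_force" is the grip in N (left out, the last holds). Time passes only in rows, so rows that repeat a pose let the fingers close. It gives the time, the measured TCP pose, the force and the opening at its end, in the units of the state.
- status.get_state(): the state, without advancing time (a new reading comes with each control period).
- eyes.get_image(name): name is "scene" or "top"; returns a dict with "image" (420x560x3 uint8, red, green, blue), "intrinsics" (3x3 intrinsics, pixels), "cam_to_world" (4x4, takes a point from camera to world coordinates). Camera axes: x right, y down, z forward; pixel columns grow to the right and rows downward; lengths in m; the calibration is good to about 2 mm. A picture is of the moment at which its call begins. There is no depth.
- close_job(): hands the job in, once; it reports no verdict.
The state is a dict: "time_s": time; "joints": joint angles; "joint_velocities": joint speeds; "joint_efforts": joint torques, N m; "ee_pos": TCP position; "tool_rot": TCP orientation; "ft_force": force on the tool from outside, world axes, zero at the start; "ft_torque": the same for the moment, N m; "grip_width": opening from 0.0 (shut) to 1.0 (fully open).
Only numpy, scipy, OpenCV 4.12 (cv2) and the standard library are available. Lean on these libraries where they do the work, as an engineer would, in place of code of your own. Each camera call takes 0.05 s, during which the arm holds its last target.

TASK

Close the port in the gearbox cover: with the fingertips, slide the larger loose brass disc over the cover's face until it drops into the round recess and lies flat and flush in it. Then push the swinging keeper round over the disc until it stands against its stop. Do not pick the disc up, leave the smaller disc and the other things where they are, and take the hand away at the end.

Things in the scene. Friction and masses are not known exactly. Their poses are not given: they have to be found in the camera images.
- cover: Cast aluminium gearbox cover, fixed on the bench, lying flat: a slab 190 mm along its x, 320 mm along its y, 30 mm high. Origin: centre of its underside, on the bench; z up. In the middle of its top face is the round recess. At each corner (x +-80, y +-143 mm) a bolt head stands 5 mm above the face; otherwise the face is smooth but for the keeper and its stop pin.
- port (a point): Centre of the mouth of the round recess (the port) in the cover, level with the cover's top face. The recess is 60 mm in diameter with a flat dark floor 8 mm below the face and an upright wall. Axes as the cover's.
- disc_center (a point): Centre (half-way up) of the larger loose brass disc: solid, 56 mm in diameter, 8 mm thick, about 0.17 kg, lying flat on the cover's face at the start, 80 to 115 mm from the port on its +y or -y side. Fits the recess with 2 mm to spare all round; seated, its top is flush with the cover's face.
- small_disc_center (a point): Centre (half-way up) of the smaller brass disc: 38 mm in diameter, 8 mm thick, lying on the cover's face on the other side of the port. To be left alone.
- pivot (a point): Pivot of the keeper, on the cover's face 65 mm from the port towards the cover's +x. A boss 22 mm in diameter stands 14 mm above the face here. The keeper's stop pin, 8 mm in diameter and 8 mm high, stands on the face 25 mm from the pivot towards the port and 12.5 mm to the +y side. Axes as the cover's.
- keeper (a joint): Keeper's angle about the vertical through the pivot, rad. 0: closed, bar pointing along the cover's -x over the port, against its stop. Grows anticlockwise seen from above: 1.57 points along the cover's -y, 2.7 (far stop) almost along +x. Starts open, at 1.7 to 2.6; light friction (under 1 N at the post), stays where it is left.
- keeper_post (a point): On the axis of the keeper's post, 12 mm above the cover's face. The keeper is a flat steel bar 14 mm wide, 4 mm thick, its underside 3 mm above the face, reaching 60 mm from the pivot. The post is an upright pin on it, 12 mm in diameter, 52 mm from the pivot, its top 22 mm above the face.
- socket_center (a point): Bystander: centre of a steel wrench socket, an upright cylinder 28 mm in diameter and 38 mm high, standing on the bench beyond the cover's +y end.
- screwdriver_grip (a point): Bystander: handle of a screwdriver lying on the bench beside the cover's -x edge, along that edge.
- spray_can_center (a point): Bystander: centre of a spray can, 64 mm in diameter and 170 mm high, standing on the bench to the robot's right.

How it is judged:
By the outcome, as a careful person would: the job done as asked, in the order asked, and still so for the second after the job is handed in, with the robot touching nothing.
It also fails if it takes over 56 s, if anything falls off the work surface, if the arm or the gripper's body presses on something with over 40 N, if the wrist force passes 120 N, or if a joint passes its speed limit or range.

## Working session

There is one attempt and no reset: what is moved stays moved. The work goes in short steps, Python scripts to look and compute and a tool call to move; the robot and the scene stay as the last step left them, time stands still between calls to the robot, and variables do not carry over. Pictures are saved under pics/ and viewed, and the job is handed in when it is done.

Besides the shell and the picture viewer there is one more tool, called by a JSON object that holds its "fn" and its "kwargs". step_arm: Moves the arm, as the interface text tells. Its arguments: {"type":"object","properties":{"slide":{"type":"array"},"spin":{"type":"array"},"claw":{"type":"number"},"grip_force":{"type":"number"}},"required":["slide","spin"]}

```bash
mkdir -p pics; python3 - <<'E'
from station import status, eyes, arm
import cv2,numpy as np
s=status.get_state()
for k,v in s.items(): print(k,np.round(v,4))
print(arm.grip_depth)
for n in("top","scene"):
    d=eyes.get_image(n); cv2.imwrite(f"pics/{n}0.png",d["image"][:,:,::-1]); print(n,np.round(d["intrinsics"],2).tolist(),np.round(d["cam_to_world"],4).tolist())
E
```

```text
time_s 0.0
joints [ 1.2078  0.4119 -0.0127  1.5971  0.0056  1.1343 -0.0822]
joint_velocities [ 0.0007 -0.001   0.0005  0.001   0.0012 -0.0002  0.0004]
joint_efforts [-5.00000e-04 -6.00630e+01  6.81300e-01 -2.99411e+01  1.35000e-02
  1.09000e-02 -0.00000e+00]
ee_pos [ 0.1814 -0.5976  0.2304]
tool_rot [-1.5709  0.0016 -1.276 ]
ft_force [-0.463  -0.4865  0.979 ]
ft_torque [ 0.0101  0.0179 -0.0058]
grip_width 0.9929
0.0187
top [[455.93, 0.0, 271.6], [0.0, 455.93, 212.62], [0.0, 0.0, 1.0]] [[-0.0123, -0.9866, 0.1625, 0.3284], [-0.9999, 0.012, -0.0029, -0.074], [0.0009, -0.1626, -0.9867, 1.2554], [0.0, 0.0, 0.0, 1.0]]
scene [[471.71, 0.0, 277.82], [0.0, 471.71, 210.97], [0.0, 0.0, 1.0]] [[-0.6546, 0.6305, -0.417, 0.9602], [0.7558, 0.5549, -0.3475, 0.3152], [0.0123, -0.5427, -0.8399, 1.0357], [0.0, 0.0, 0.0, 1.0]]
```

```bash
ls -la
```

```text
total 12
drwxr-xr-x  3 agent agent 4096 Dec  7 01:16 .
drwxr-xr-x 23 root  root  4096 Dec  7 01:16 ..
drwxr-xr-x  2 agent agent 4096 Dec  7 01:17 pics
```

View pics/top0.png

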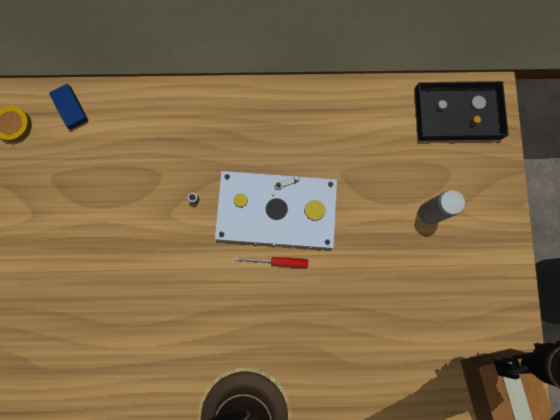

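View pics/scene0.png

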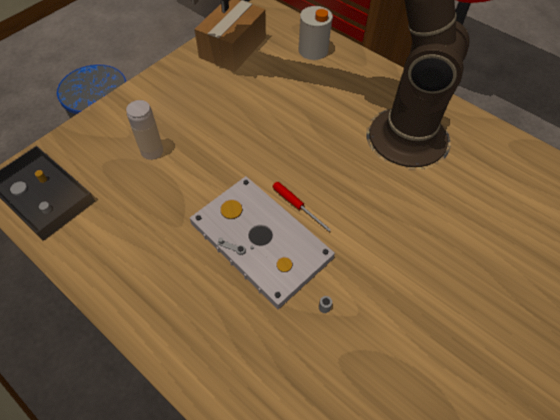

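The top view shows the large disc near (315,210), the port (277,209), the small disc (240,200), the keeper pivot (278,186) and its post (297,180). The next step is to measure these precisely in both cameras.

```bash
cat > h.py <<'E'
import numpy as np,cv2
from station import status, eyes, arm
def ray(d,u,v,z):
    K=d["intrinsics"];T=np.array(d["cam_to_world"]);r=T[:3,:3]@np.linalg.inv(K)@[u,v,1];o=T[:3,3]
    return (o+r*(z-o[2])/r[2])
def proj(d,p):
    T=np.linalg.inv(d["cam_to_world"]);q=T[:3,:3]@np.array(p)+T[:3,3];q=np.array(d["intrinsics"])@q;return q[:2]/q[2]
def blobs(d,lo,hi,zs,roi,mina=30):
    hsv=cv2.cvtColor(d["image"],cv2.COLOR_RGB2HSV);m=cv2.inRange(hsv,lo,hi)
    k=np.zeros_like(m);x0,y0,x1,y1=roi;k[y0:y1,x0:x1]=255;m&=k
    n,_,st,c=cv2.connectedComponentsWithStats(m)
    return [(st[i,4],np.round(c[i],1),np.round(ray(d,*c[i],zs),4)) for i in range(1,n) if st[i,4]>mina]
def crop(d,roi,s,name):
    x0,y0,x1,y1=roi;cv2.imwrite(name,cv2.resize(d["image"][y0:y1,x0:x1,::-1],None,fx=s,fy=s,interpolation=cv2.INTER_CUBIC))
E
python3 - <<'E'
from h import *
for n,roi in(("top",(205,160,350,260)),("scene",(180,165,345,320))):
    d=eyes.get_image(n)
    print(n,"brass");[print(*b) for b in blobs(d,(15,120,80),(35,255,255),.038,roi)]
    print("dark");[print(*b) for b in blobs(d,(0,0,0),(180,255,90),.024 ,roi,8)]
    crop(d,roi,5 if n=="top" else 3.8,f"pics/{n}c.png")
    # cover contour
    hsv=cv2.cvtColor(d["image"],cv2.COLOR_RGB2HSV);m=cv2.inRange(hsv,(0,0,130),(180,60,255))
    k=np.zeros_like(m);x0,y0,x1,y1=roi;k[y0:y1,x0:x1]=255;m&=k
    c=max(cv2.findContours(m,0,2)[0],key=cv2.contourArea);r=cv2.minAreaRect(c);print(r)
    for p in cv2.boxPoints(r):print(p,np.round(ray(d,*p,.03),4))
E
```

```text
top brass
4211 [273.1 221.1] [ 0.5058 -0.0814  0.038 ]
134 [240.2 199.9] [0.565  0.0074 0.038 ]
302 [314.6 209.9] [ 0.5351 -0.1942  0.038 ]
dark
16 [226.8 176.4] [0.6346 0.0455 0.024 ]
18 [278.1 184.7] [ 0.6092 -0.0966  0.024 ]
14 [330.4 183.8] [ 0.6101 -0.2412  0.024 ]
347 [276.2 208.7] [ 0.542  -0.0902  0.024 ]
18 [221.3 234. ] [0.4741 0.0596 0.024 ]
142 [242.6 242.8] [0.4493 0.0018 0.024 ]
17 [327.  241.6] [ 0.4497 -0.2267  0.024 ]
35 [284.8 245.7] [ 0.4401 -0.1123  0.024 ]
90 [311.5 247.8] [ 0.4335 -0.1843  0.024 ]
((276.1947021484375, 209.3232421875), (118.77719116210938, 70.25080871582031), 4.159642219543457)
[214.4147  240.04832] [0.4572 0.0775 0.03  ]
[219.5104  169.98256] [0.6515 0.065  0.03  ]
[337.9747  178.59816] [ 0.6231 -0.2619  0.03  ]
[332.879   248.66393] [ 0.43   -0.2412  0.03  ]
scene brass
15184 [260.1 243.4] [ 0.5633 -0.0689  0.038 ]
320 [231.  208.9] [ 0.5382 -0.1902  0.038 ]
175 [284.  264.1] [0.5675 0.0106 0.038 ]
dark
18 [245.7 181.9] [ 0.4447 -0.2277  0.024 ]
10 [299.9 208.6] [ 0.415  -0.0657  0.024 ]
21 [198.1 217.5] [ 0.6057 -0.2416  0.024 ]
24 [197.  227.
[... 159 characters left out ...]
28 [240.2 248.5] [ 0.6001 -0.101   0.024 ]
33 [223.5 253.8] [ 0.6371 -0.1212  0.024 ]
25 [325.  251.4] [0.4704 0.0588 0.024 ]
13 [242.6 252.7] [ 0.6046 -0.0888  0.024 ]
263 [299.4 284.4] [0.5782 0.067  0.024 ]
32 [236.5 266.6] [ 0.6412 -0.0742  0.024 ]
35 [250.8 281. ] [ 0.6461 -0.0236  0.024 ]
27 [277.3 294.4] [0.6308 0.0448 0.024 ]
45 [325.7 301.1] [0.5704 0.1383 0.024 ]
71 [325.1 308.4] [0.5851 0.1479 0.024 ]
((260.9500732421875, 235.5601043701172), (127.26089477539062, 77.57089233398438), 44.474365234375)
[188.37299 218.65714] [ 0.6262 -0.2542  0.03  ]
[242.71838 163.30534] [ 0.4074 -0.2733  0.03  ]
[333.52716 252.46307] [0.4621 0.0775 0.03  ]
[279.18176 307.81488] [0.6542 0.0705 0.03  ]
```

View pics/topc.png

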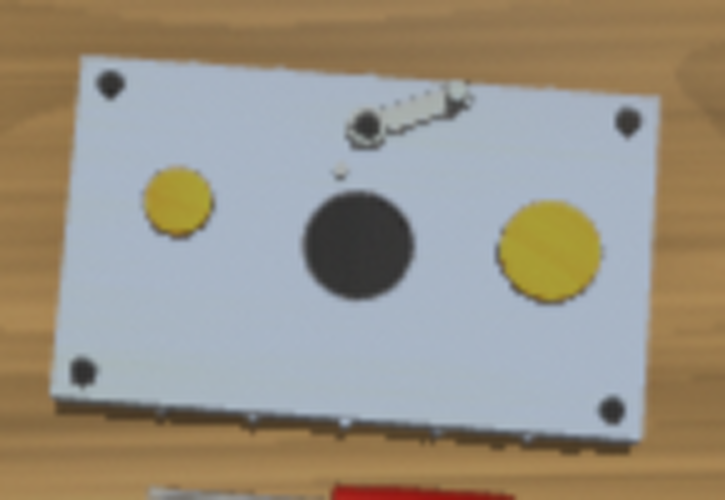

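View pics/scenec.png

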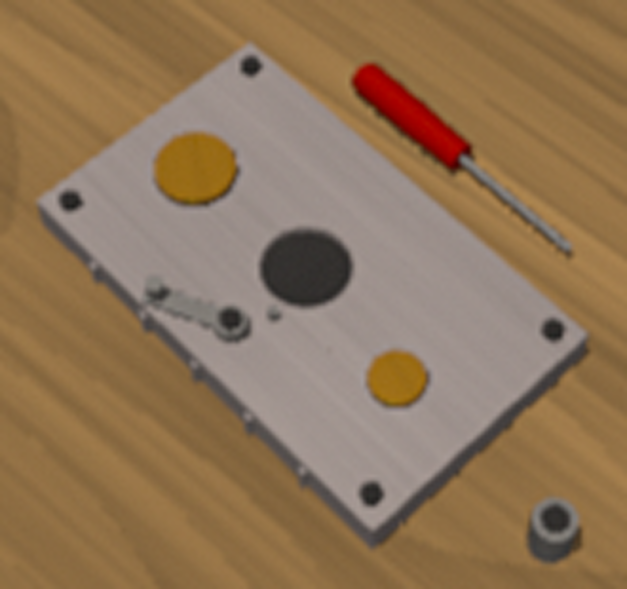

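```bash
python3 - <<'E'
from h import *
# pose of cover from bolt heads (top of bolt z=.035), both cams, dark blobs
d=eyes.get_image("top");e=eyes.get_image("scene")
for dd,L in((d,[(226.8,176.4),(330.4,183.8),(221.3,234.0),(327.,241.6)]),(e,[(277.3,294.4),(197.5,218.),(325,251.4),(245.7,181.9)])):
    P=np.array([ray(dd,*p,.035)[:2] for p in L]);print(P.round(4).tolist(),P.mean(0).round(4),'x-ax',np.arctan2(*( (P[0]+P[1]-P[2]-P[3])[::-1])),'y-ax',np.arctan2(*((P[0]+P[2]-P[1]-P[3])[::-1])),np.linalg.norm(P[0]-P[1]),np.linalg.norm(P[0]-P[2]))
E
```

```text
[[0.6318, 0.0443], [0.6076, -0.2398], [0.4728, 0.0585], [0.4488, -0.2254]] [ 0.5402 -0.0906] x-ax -0.08982431805131146 y-ax 1.4860674114608496 0.28511093463300563 0.159696181039443
[[0.6343, 0.0476], [0.6115, -0.2357], [0.4758, 0.0615], [0.4503, -0.2218]] [ 0.543  -0.0871] x-ax -0.08669266961017824 y-ax 1.485931065982333 0.2842701624527529 0.1591061658388058
```

```bash
cat >> h.py <<'E'
from scipy.spatial.transform import Rotation as Ro
def rel(target,yaw=None):
    s=status.get_state();R=Ro.from_euler('xyz',s["tool_rot"]).as_matrix();d=R.T@(np.array(target)-s["ee_pos"])*1000
    y=None if yaw is None else np.round(np.degrees(-(((yaw-s["tool_rot"][2])+np.pi)%(2*np.pi)-np.pi)),1)
    print("slide",d.round(1),"spin",y, "f",np.round(s["ft_force"],1),"t",s["time_s"],np.round(s["ee_pos"],4))
E
python3 - <<'E'
from h import *
disc=np.array([.5366,-.1922]);port=np.array([.5416,-.0889]);u=(port-disc)/np.linalg.norm(port-disc);yaw=-np.arctan2(u[0],u[1]);print(u,yaw)
p=disc-u*.045;print(p);rel([*p,.12],yaw)
d=eyes.get_image("top");print(ray(d,430,216,0),ray(d,451,203,.17))
E
```

```text
[0.04834611 0.99883064] -0.04836496394643714
[ 0.53442443 -0.23714738]
slide [-242.6  111.1  442.5] spin -70.3 f [-0.6 -0.3 -0.1] t 0.3 [ 0.1815 -0.5979  0.231 ]
[ 0.52030006 -0.51920686  0.        ] [ 0.52554602 -0.51199102  0.17      ]
```

{"fn": "step_arm", "kwargs": {"slide": [[-20, 0, 37], [-40, 0, 74], [-61, 0, 111], [-81, 0, 148], [-101, 0, 184], [-121, 0, 221], [-142, 0, 258], [-162, 0, 295], [-182, 0, 332], [-202, 0, 369], [-222, 30, 406], [-242, 60, 442]], "spin": [-6, -12, -18, -24, -30, -36, -42, -48, -54, -60, -66, -70.3], "claw": 0.47}}

```text
time_s: 1.85
ee_pos: [0.5353, -0.2374, 0.1711]
tool_rot: [-1.571, -0.001, -0.047]
ft_force: [0.6, -0.4, -0.5]
grip_width: 0.471
```

{"fn": "step_arm", "kwargs": {"slide": [[0, 20, 0], [0, 40, 0], [0, 40, 0]], "spin": [0, 0, 0]}}

```text
time_s: 2.22
ee_pos: [0.5332, -0.2377, 0.1299]
tool_rot: [-1.57, 0.003, -0.049]
ft_force: [0.5, -0.1, -0.0]
grip_width: 0.473
```

```bash
python3 - <<'E'
from h import *
rel([.5344,-.2371,.05],-.0484);print(status.get_state()["grip_width"])
for n,roi in(("top",(205,150,365,270)),("scene",(160,145,345,285))):
    d=eyes.get_image(n);crop(d,roi,4,f"pics/{n}1.png");print(n,proj(d,status.get_state()["ee_pos"]))
E
```

```text
slide [ 1.4 79.9  0.6] spin -0.0 f [ 0.5 -0.1 -0. ] t 2.225 [ 0.5332 -0.2377  0.1299]
0.4728980011973468
top [335.57111819 203.85908207]
scene [214.87193904 175.45346195]
```

View pics/top1.png

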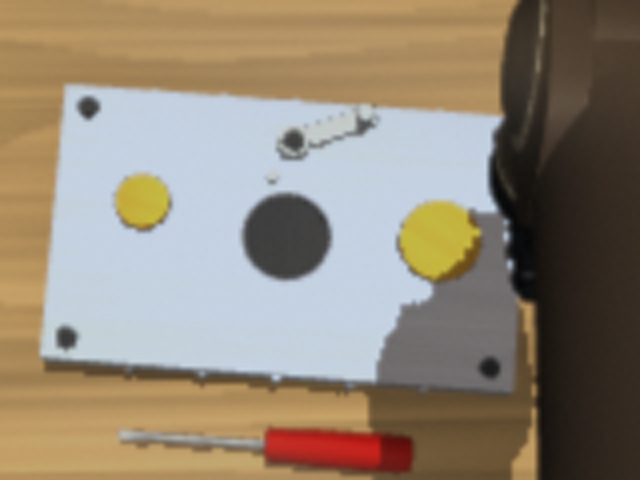

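View pics/scene1.png

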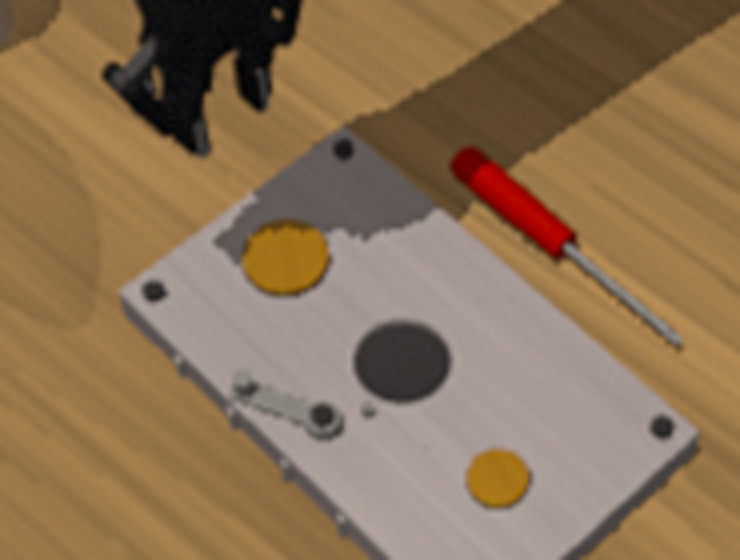

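The scene view shows the fingertips behind the disc (crop 200,150 and 262,105), lined up to straddle its rear. Next I lower them in stages.

{"fn": "step_arm", "kwargs": {"slide": [[1, 30, 0], [1, 60, 0], [1, 80, 0], [1, 88, 0], [1, 90, 0], [1, 90, 0]], "spin": [0, 0, 0, 0, 0, 0]}}

```text
time_s: 3.08
ee_pos: [0.5358, -0.2383, 0.0421]
tool_rot: [-1.571, -0.001, -0.049]
ft_force: [-0.3, 1.0, 0.0]
grip_width: 0.468
```

{"fn": "step_arm", "kwargs": {"slide": [[0, 2, 0], [0, 4, 0], [0, 4, 0]], "spin": [0, 0, 0]}}

```text
time_s: 3.45
ee_pos: [0.5352, -0.2381, 0.0373]
tool_rot: [-1.571, 0.0, -0.049]
ft_force: [-0.8, -0.0, -0.2]
grip_width: 0.471
```

{"fn": "step_arm", "kwargs": {"slide": [[0, 1, 0], [0, 2, 0], [0, 2, 0]], "spin": [0, 0, 0]}}

```text
time_s: 3.82
ee_pos: [0.5351, -0.2381, 0.0352]
tool_rot: [-1.571, 0.0, -0.049]
ft_force: [-0.4, 0.4, -0.3]
grip_width: 0.463
```

```bash
python3 - <<'E'
from h import *
d=eyes.get_image("scene");crop(d,(160,145,320,265),5,"pics/scene2.png")
E
```

```text
(no output)
```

View pics/scene2.png

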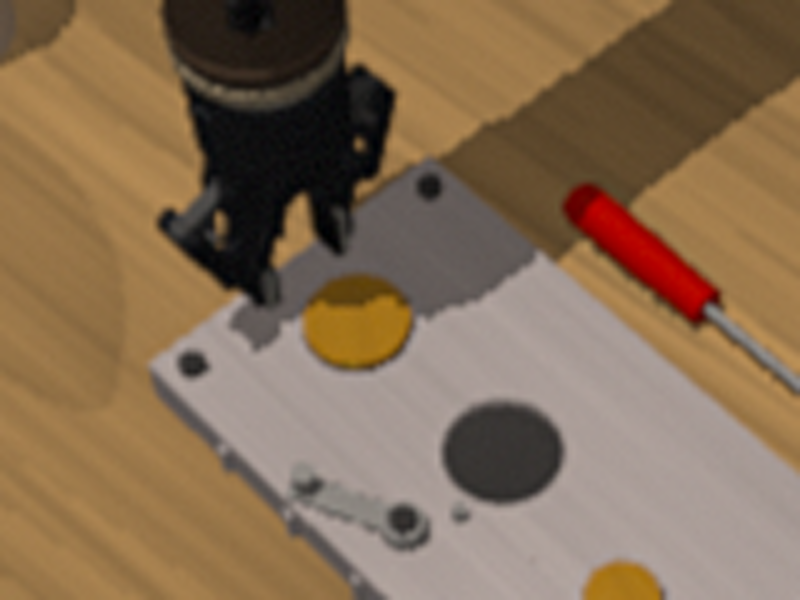

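{"fn": "step_arm", "kwargs": {"slide": [[0, 1, 0], [0, 2, 0], [0, 3, 0], [0, 3, 0]], "spin": [0, 0, 0, 0]}}

```text
time_s: 4.38
ee_pos: [0.5351, -0.2381, 0.0322]
tool_rot: [-1.571, 0.0, -0.049]
ft_force: [0.5, -0.5, -0.2]
grip_width: 0.468
```

{"fn": "step_arm", "kwargs": {"slide": [[0, 1, 0], [0, 2, 0], [0, 2, 0]], "spin": [0, 0, 0]}}

```text
time_s: 4.75
ee_pos: [0.5351, -0.2381, 0.0302]
tool_rot: [-1.571, 0.0, -0.049]
ft_force: [0.2, -0.1, 0.2]
grip_width: 0.468
```

{"fn": "step_arm", "kwargs": {"slide": [[0, 1, 0], [0, 1, 0]], "spin": [0, 0]}}

```text
time_s: 5.0
ee_pos: [0.5351, -0.2381, 0.0292]
tool_rot: [-1.571, 0.0, -0.049]
ft_force: [0.3, -0.0, 0.5]
grip_width: 0.468
```

{"fn": "step_arm", "kwargs": {"slide": [[0, 1, 0], [0, 1, 0]], "spin": [0, 0]}}

```text
time_s: 5.25
ee_pos: [0.5353, -0.2382, 0.0287]
tool_rot: [-1.571, -0.0, -0.049]
ft_force: [-1.3, 0.5, 3.5]
grip_width: 0.469
```

{"fn": "step_arm", "kwargs": {"slide": [[0, 1, 0], [0, 1, 0]], "spin": [0, 0]}}

```text
time_s: 5.5
ee_pos: [0.5353, -0.2381, 0.0286]
tool_rot: [-1.571, -0.0, -0.049]
ft_force: [-4.9, 1.3, 13.9]
grip_width: 0.469
```

Contact is at TCP z ≈ 0.0287. I'll raise the tips about 2 mm clear of the face, then push.

{"fn": "step_arm", "kwargs": {"slide": [[0, -3.5, 0], [0, -3.5, 6], [0, -3.5, 12], [0, -3.5, 18], [0, -3.5, 24], [0, -3.5, 30], [0, -3.5, 36], [0, -3.5, 42], [0, -3.5, 48], [0, -3.5, 54], [0, -3.5, 60], [0, -3.5, 60]], "spin": [0, 0, 0, 0, 0, 0, 0, 0, 0, 0, 0, 0]}}

```text
time_s: 7.0
ee_pos: [0.5383, -0.1774, 0.0308]
tool_rot: [-1.57, -0.0, -0.048]
ft_force: [-0.0, 0.6, 0.1]
grip_width: 0.471
```

```bash
python3 - <<'E'
from h import *
for n,roi in(("top",(205,160,350,260)),("scene",(180,165,345,320))):
    d=eyes.get_image(n);crop(d,roi,5 if n=="top" else 3.8,f"pics/{n}3.png")
    print(n,"brass");[print(*b) for b in blobs(d,(15,140,80),(35,255,255),.038,roi) if b[0]<600]
E
```

```text
top brass
120 [240.3 200.2] [0.5642 0.007  0.038 ]
205 [294.3 209.9] [ 0.5357 -0.1392  0.038 ]
scene brass
327 [244.2 220.5] [ 0.5413 -0.1418  0.038 ]
170 [284.  264.3] [0.5678 0.0108 0.038 ]
```

View pics/top3.png

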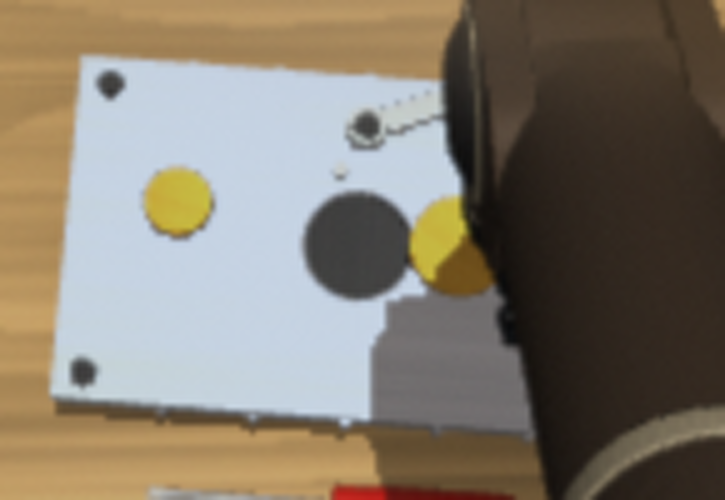

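View pics/scene3.png

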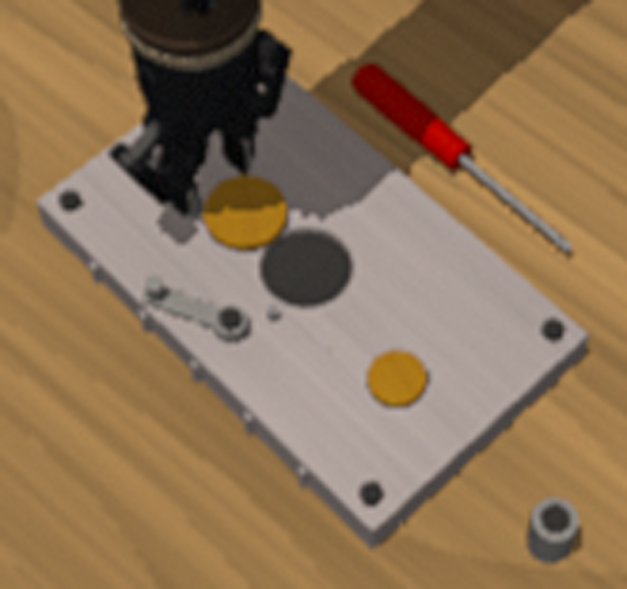

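Disc is in line, about 55 mm short of the port, its edge at (410,243) touching the recess's near edge in the top crop. I'll push on.

{"fn": "step_arm", "kwargs": {"slide": [[0, 0, 6], [0, 0, 12], [-0.3, 0, 18], [-0.5, 0, 24], [-0.8, 0, 30], [-0.8, 0, 36], [-0.8, 0, 41], [-0.8, 0, 44], [-0.8, 0, 47], [-0.8, 0, 50], [-0.8, 0, 53], [-0.8, 0, 53]], "spin": [0, 0, 0, 0, 0, 0, 0, 0, 0, 0, 0, 0]}}

```text
time_s: 8.6
ee_pos: [0.5399, -0.1247, 0.0307]
tool_rot: [-1.57, 0.0, -0.048]
ft_force: [-0.4, 0.5, -0.5]
grip_width: 0.474
```

```bash
python3 - <<'E'
from h import *
for n,roi in(("top",(205,160,350,260)),("scene",(210,185,310,285))):
    d=eyes.get_image(n);crop(d,roi,5 if n=="top" else 6,f"pics/{n}4.png")
    print(n,"brass");[print(*b) for b in blobs(d,(15,140,60),(35,255,255),.03,roi) if b[0]<600]
E
```

```text
top brass
121 [240.3 200.1] [0.5659 0.0076 0.03  ]
155 [273.2 210. ] [ 0.5374 -0.0821  0.03  ]
scene brass
371 [259.3 233.8] [ 0.5415 -0.0915  0.03  ]
171 [284.  264.3] [0.5646 0.0084 0.03  ]
```

View pics/top4.png

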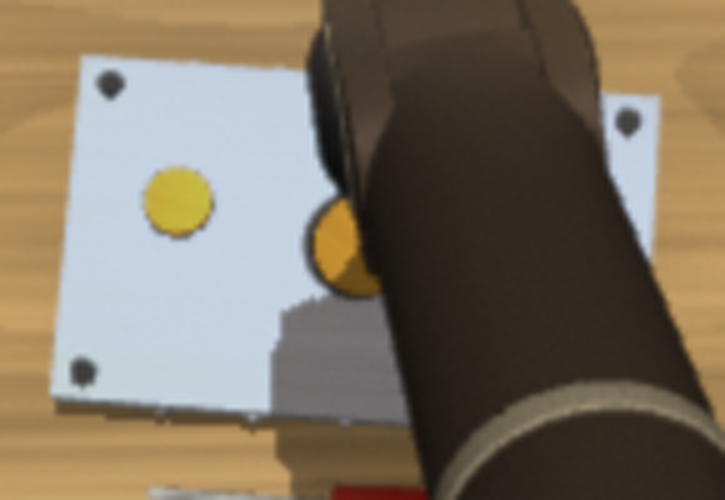

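View pics/scene4.png

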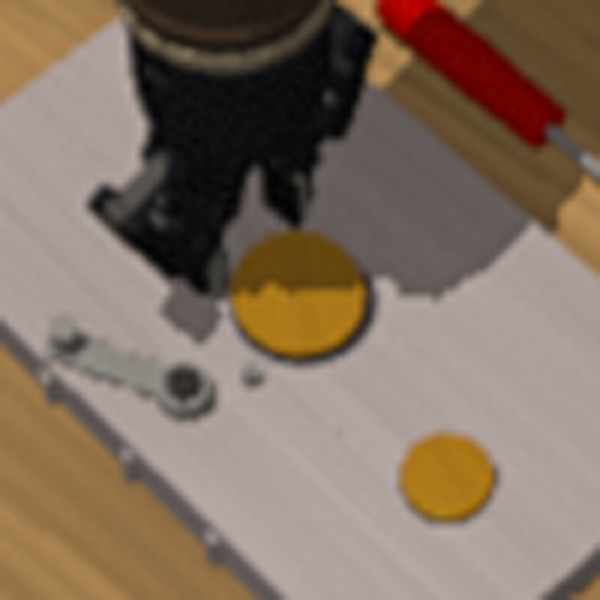

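The disc's leading side has dipped into the recess (dark crescent at far edge, (365,320) in the scene crop). A few more mm.

{"fn": "step_arm", "kwargs": {"slide": [[0, 0, 1.5], [0, 0, 3], [0, 0, 4.5], [0, 0, 5], [0, 0, 5]], "spin": [0, 0, 0, 0, 0]}}

```text
time_s: 9.32
ee_pos: [0.5402, -0.1201, 0.0308]
tool_rot: [-1.571, -0.0, -0.049]
ft_force: [1.2, -0.7, -0.4]
grip_width: 0.468
```

```bash
python3 - <<'E'
from h import *
for n,roi in(("scene",(210,185,310,285)),):
    d=eyes.get_image(n);crop(d,roi,6,f"pics/{n}5.png")
    print(n,"brass");[print(*b) for b in blobs(d,(15,140,60),(35,255,255),.03,roi) if b[0]<600]
E
```

```text
scene brass
343 [259.9 235. ] [ 0.5431 -0.0881  0.03  ]
170 [284.  264.3] [0.5647 0.0083 0.03  ]
```

View pics/scene5.png

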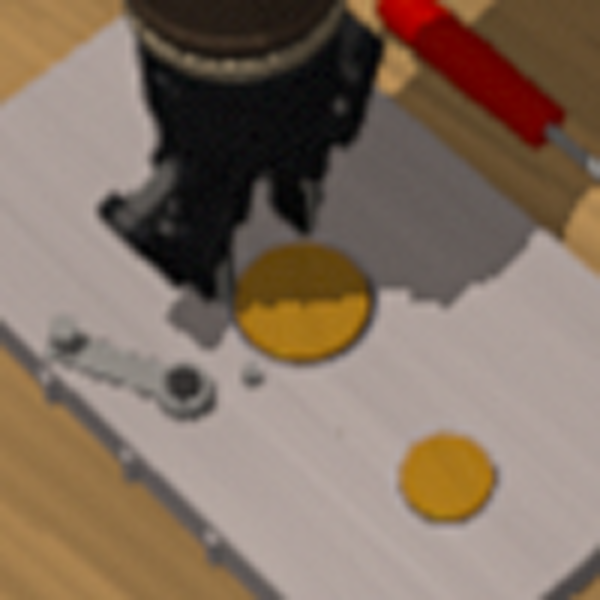

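Appears seated. I'll back off and look.

{"fn": "step_arm", "kwargs": {"slide": [[0, 0, -15], [0, -15, -40], [0, -40, -80], [0, -60, -120], [0, -80, -160], [0, -80, -200], [0, -80, -200]], "spin": [0, 0, 0, 0, 0, 0, 0], "claw": 0}}

```text
time_s: 10.25
ee_pos: [0.5284, -0.3259, 0.1107]
tool_rot: [-1.573, 0.0, -0.056]
ft_force: [-0.4, 0.2, -1.9]
grip_width: -0.002
```

```bash
python3 - <<'E'
from h import *
for n,roi in(("top",(215,160,345,260)),("scene",(190,175,300,275))):
    d=eyes.get_image(n);crop(d,roi,6,f"pics/{n}6.png")
    print(n,"brass");[print(*b) for b in blobs(d,(15,140,60),(35,255,255),.03,roi) if b[0]<600]
E
```

```text
top brass
120 [240.3 200.2] [0.5658 0.0076 0.03  ]
307 [276.5 208.9] [ 0.5405 -0.0911  0.03  ]
scene brass
344 [259.9 235. ] [ 0.543 -0.088  0.03 ]
171 [284.  264.3] [0.5646 0.0084 0.03  ]
```

View pics/top6.png

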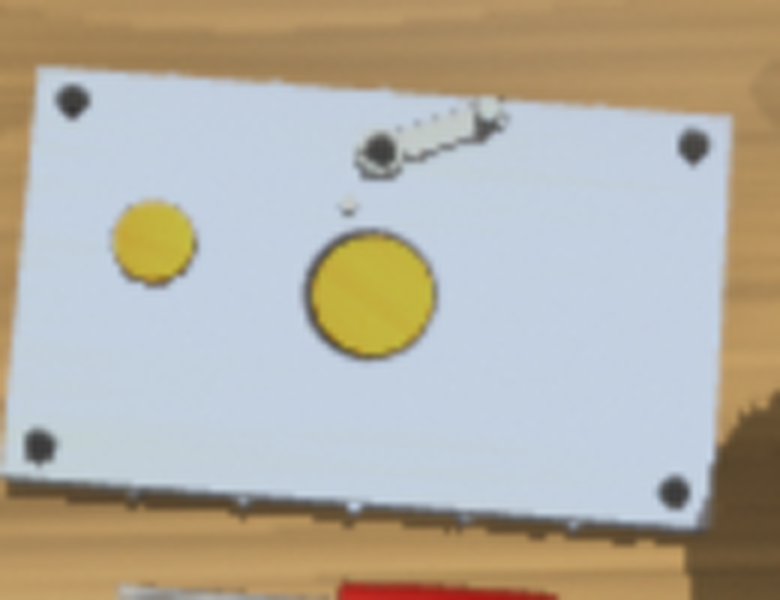

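View pics/scene6.png

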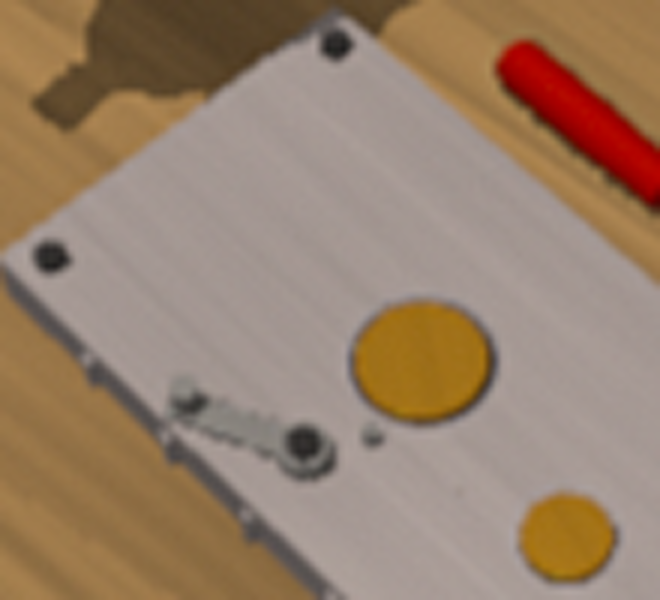

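The disc sits concentric in the recess with a thin gap all round (top crop 372,295), its tone even, so it's flat. Now the keeper: post at (490,108) and pivot (380,152) in the top crop.

```bash
python3 - <<'E'
from h import *
a=-.088;ex=np.array([np.cos(a),np.sin(a)]);ey=np.array([-ex[1],ex[0]])
port=np.array([.5416,-.0889]);piv=port+.065*ex;print("piv",piv)
for n,b,p,po in(("top",(278.3,185.3),(296.7,178.),(.5402,-.0906)),("scene",(240.8,248.8),(220.8,240.),(.543,-.0871))):
    d=eyes.get_image(n);B=ray(d,*b,.044)[:2];P=ray(d,*p,.052)[:2];v=P-B
    print(n,B,P,np.linalg.norm(v),"theta",np.arctan2(-v@ey,-v@ex),"boss rel port",(B-po)@ex,(B-po)@ey)
for th in(1.9,1.57,1.2,.8,.4,0): print(th,(piv+.052*(-np.cos(th)*ex-np.sin(th)*ey)).round(4), (-(-np.sin(th)*ex+np.cos(th)*ey)).round(3))
rel([.68,-.16,.11],-.0484)
E
```

```text
piv [ 0.60634848 -0.09461262]
top [ 0.60303536 -0.09672196] [ 0.62086127 -0.14671377] 0.05307489326068262 theta 2.001318100101501 boss rel port 0.06313025276700636 -0.0005758941433486142
scene [ 0.60686444 -0.09115487] [ 0.62385395 -0.13998432] 0.051700665245049855 theta 1.9936311191557572 boss rel port 0.06397368186470598 0.00157363559176219
1.9 [ 0.6188 -0.1451] [0.971 0.239]
1.57 [ 0.6017 -0.1464] [ 0.996 -0.089]
1.2 [ 0.5833 -0.1412] [ 0.897 -0.443]
0.8 [ 0.567  -0.1286] [ 0.653 -0.757]
0.4 [ 0.5569 -0.1106] [ 0.307 -0.952]
0 [ 0.5545 -0.09  ] [-0.088 -0.996]
slide [141.9   0.6 166.1] spin 0.0 f [0.3 0.5 0.3] t 10.45 [ 0.5303 -0.3191  0.1106]
```

```bash
cat >> h.py <<'E'
def plan(ths,off,z=None):
    a=-.088;port=np.array([.5416,-.0889]);ex=np.array([np.cos(a),np.sin(a)]);ey=np.array([-ex[1],ex[0]]);piv=port+.065*ex
    for th,o in zip(ths,off):
        p=piv+.052*(-np.cos(th)*ex-np.sin(th)*ey)-o*(-np.sin(th)*ex+np.cos(th)*ey)
        print(round(th,2),end=" ");rel([*p,z],th+a)
E
python3 - <<'E'
from h import *
print(np.round(status.get_state()["joints"],2));plan([2.0],[.03],.11)
E
```

```text
[ 0.74  0.56 -0.39  1.71  0.25  0.92  0.21]
2.0 slide [112.7   0.7 191.2] spin -112.3 f [0.3 0.5 0.3] t 10.45 [ 0.5303 -0.3191  0.1106]
```

{"fn": "step_arm", "kwargs": {"slide": [[10, 0, 16], [20, 0, 32], [30, 0, 48], [40, 0, 64], [50, 0, 80], [60, 0, 96], [70, 0, 112], [80, 0, 130], [90, 0, 150], [100, 0, 170], [112, 0, 191], [112, 0, 191]], "spin": [-10.4, -20.8, -31.2, -41.6, -52, -62.4, -72.8, -83.2, -93.6, -104, -112.3, -112.3]}}

```text
time_s: 11.95
ee_pos: [0.6522, -0.1309, 0.1108]
tool_rot: [-1.572, -0.002, 1.916]
ft_force: [0.7, 0.6, 0.1]
grip_width: -0.0
```

```bash
python3 - <<'E'
from h import *
plan([2.0],[.03],.042);print(np.round(status.get_state()["joints"],2))
for n,roi in(("top",(215,130,345,230)),("scene",(180,155,300,275))):
    d=eyes.get_image(n);crop(d,roi,5,f"pics/{n}7.png")
E
```

```text
2.0 slide [-2.6 68.8  1.2] spin 0.2 f [0.7 0.6 0.1] t 11.95 [ 0.6522 -0.1309  0.1108]
[ 0.66  0.75 -0.84  1.57  0.6   1.1   1.59]
```

View pics/scene7.png

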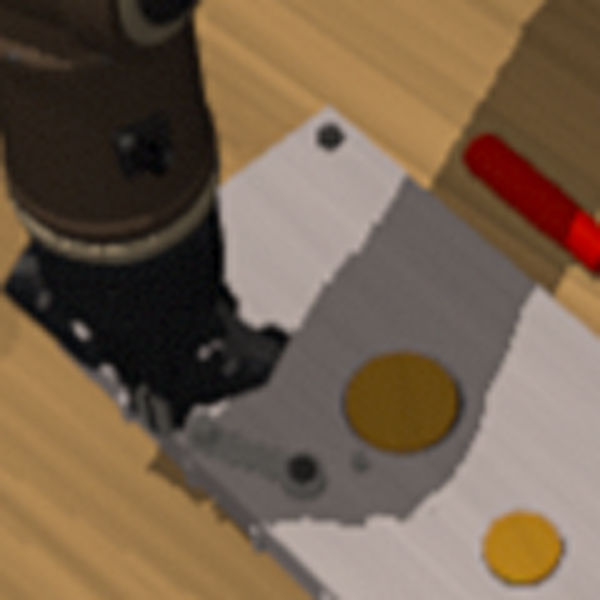

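The fingers hang just behind the post (tips near (175,415), post at (205,435)). Now I lower them.

{"fn": "step_arm", "kwargs": {"slide": [[-1, 25, 0], [-2, 45, 0], [-2, 60, 0], [-2, 66, 0], [-2, 69, 0], [-2, 69, 0]], "spin": [0, 0, 0, 0, 0, 0]}}

```text
time_s: 12.8
ee_pos: [0.6525, -0.1365, 0.0421]
tool_rot: [-1.571, 0.0, 1.911]
ft_force: [0.2, -0.3, -0.6]
grip_width: -0.0
```

```bash
python3 - <<'E'
from h import *
plan(np.array([2,1.95,1.87,1.79,1.71,1.63,1.55,1.47,1.39,1.31,1.23,1.15]),[.023]+[.017]*11,.042)
d=eyes.get_image("scene");crop(d,(180,175,300,275),6,f"pics/scene8.png")
E
```

```text
2.0 slide [2.9 0.1 6.5] spin -0.1 f [ 0.2 -0.3 -0.6] t 12.8 [ 0.6525 -0.1365  0.0421]
1.95 slide [ 2.1  0.1 15.1] spin 2.8 f [ 0.2 -0.3 -0.6] t 12.8 [ 0.6525 -0.1365  0.0421]
1.87 slide [ 1.1  0.1 19.4] spin 7.4 f [ 0.2 -0.3 -0.6] t 12.8 [ 0.6525 -0.1365  0.0421]
1.79 slide [ 0.5  0.1 23.7] spin 12.0 f [ 0.2 -0.3 -0.6] t 12.8 [ 0.6525 -0.1365  0.0421]
1.71 slide [ 0.2  0.1 28.1] spin 16.6 f [ 0.2 -0.3 -0.6] t 12.8 [ 0.6525 -0.1365  0.0421]
1.63 slide [ 0.3  0.1 32.4] spin 21.1 f [ 0.2 -0.3 -0.6] t 12.8 [ 0.6525 -0.1365  0.0421]
1.55 slide [ 0.7  0.1 36.8] spin 25.7 f [ 0.2 -0.3 -0.6] t 12.8 [ 0.6525 -0.1365  0.0421]
1.47 slide [ 1.4  0.1 41.1] spin 30.3 f [ 0.2 -0.3 -0.6] t 12.8 [ 0.6525 -0.1365  0.0421]
1.39 slide [ 2.5  0.1 45.3] spin 34.9 f [ 0.2 -0.3 -0.6] t 12.8 [ 0.6525 -0.1365  0.0421]
1.31 slide [ 3.9  0.1 49.5] spin 39.5 f [ 0.2 -0.3 -0.6] t 12.8 [ 0.6525 -0.1365  0.0421]
1.23 slide [ 5.7  0.1 53.5] spin 44.1 f [ 0.2 -0.3 -0.6] t 12.8 [ 0.6525 -0.1365  0.0421]
1.15 slide [ 7.8  0.1 57.3] spin 48.6 f [ 0.2 -0.3 -0.6] t 12.8 [ 0.6525 -0.1365  0.0421]
```

View pics/scene8.png

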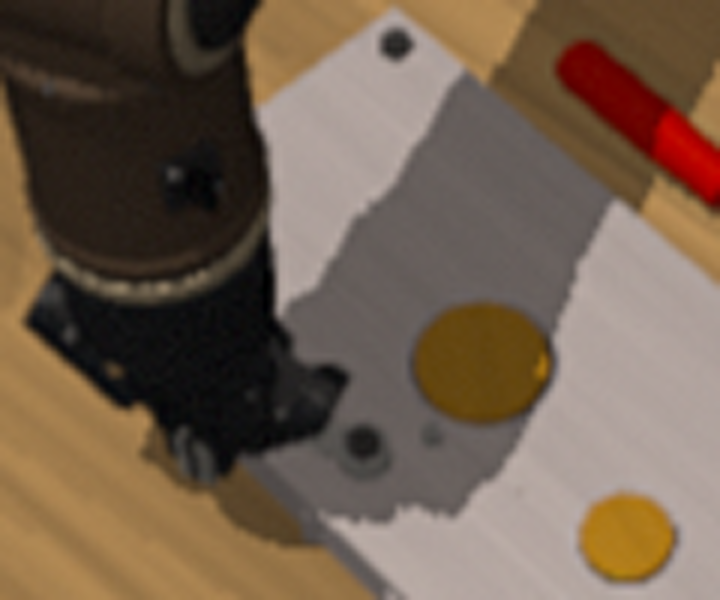

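Gripper is down at the post without touching anything (force ~0); now I sweep it along the arc.

{"fn": "step_arm", "kwargs": {"slide": [[2, 0, 6.5], [2, 0, 11], [2, 0, 15], [1, 0, 19.5], [0.5, 0, 23.5], [0.5, 0, 28], [0.5, 0, 32.5], [0.7, 0, 37], [1.4, 0, 41], [2.5, 0, 45.5], [4, 0, 49.5], [5.7, 0, 53.5]], "spin": [0, 1, 2.8, 7.4, 12, 16.6, 21, 25.7, 30.3, 35, 39.5, 44]}}

```text
time_s: 14.35
ee_pos: [0.6, -0.1492, 0.0421]
tool_rot: [-1.572, -0.0, 1.139]
ft_force: [0.8, 0.2, 0.2]
grip_width: -0.0
```

```bash
python3 - <<'E'
from h import *
plan(np.arange(1.15,.3,-.08),[.017]*12,.042)
for n,roi in(("top",(215,150,345,250)),("scene",(180,175,300,275))):
    d=eyes.get_image(n);crop(d,roi,6,f"pics/{n}9.png")
E
```

```text
1.15 slide [-0.9  0.   4.1] spin 4.4 f [0.8 0.2 0.2] t 14.35 [ 0.6    -0.1492  0.0421]
1.07 slide [-1.7  0.   8.4] spin 9.0 f [0.8 0.2 0.2] t 14.35 [ 0.6    -0.1492  0.0421]
0.99 slide [-2.3  0.  12.8] spin 13.6 f [0.8 0.2 0.2] t 14.35 [ 0.6    -0.1492  0.0421]
0.91 slide [-2.4  0.  17.2] spin 18.2 f [0.8 0.2 0.2] t 14.35 [ 0.6    -0.1492  0.0421]
0.83 slide [-2.3  0.  21.5] spin 22.7 f [0.8 0.2 0.2] t 14.35 [ 0.6    -0.1492  0.0421]
0.75 slide [-1.7  0.  25.9] spin 27.3 f [0.8 0.2 0.2] t 14.35 [ 0.6    -0.1492  0.0421]
0.67 slide [-0.9  0.  30.2] spin 31.9 f [0.8 0.2 0.2] t 14.35 [ 0.6    -0.1492  0.0421]
0.59 slide [ 0.4  0.  34.4] spin 36.5 f [0.8 0.2 0.2] t 14.35 [ 0.6    -0.1492  0.0421]
0.51 slide [ 1.9  0.  38.5] spin 41.1 f [0.8 0.2 0.2] t 14.35 [ 0.6    -0.1492  0.0421]
0.43 slide [ 3.8  0.  42.4] spin 45.7 f [0.8 0.2 0.2] t 14.35 [ 0.6    -0.1492  0.0421]
0.35 slide [ 5.9  0.  46.2] spin 50.2 f [0.8 0.2 0.2] t 14.35 [ 0.6    -0.1492  0.0421]
```

View pics/scene9.png

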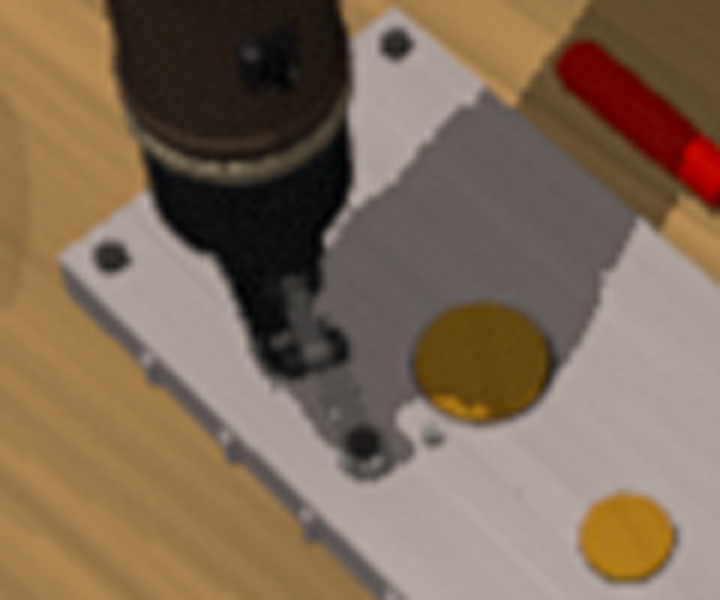

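View pics/top9.png

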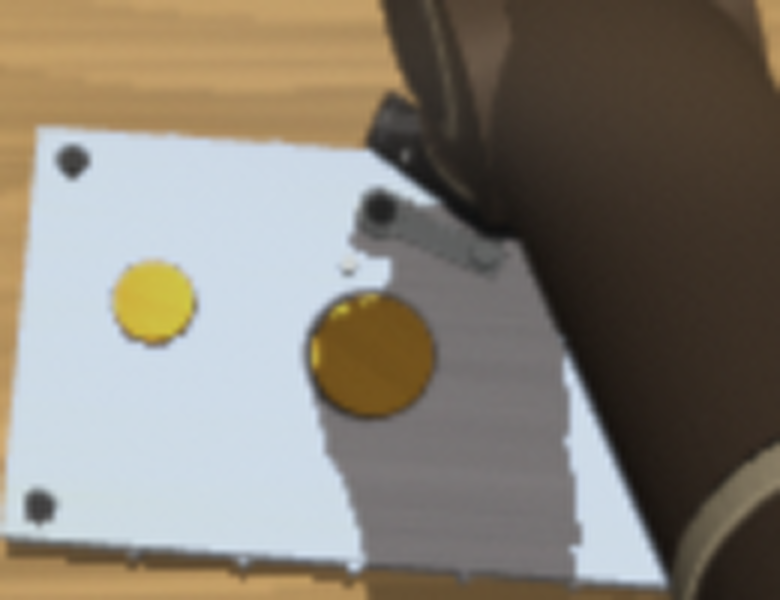

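The keeper is following (post now at (485,255) in the top crop, θ about 1.2). I continue along the arc.

{"fn": "step_arm", "kwargs": {"slide": [[-0.9, 0, 4], [-1.7, 0, 8.4], [-2.3, 0, 12.8], [-2.4, 0, 17.2], [-2.3, 0, 21.5], [-1.7, 0, 26], [-0.9, 0, 30], [0.4, 0, 34.5], [2, 0, 38.5], [3.8, 0, 42.5], [6, 0, 46], [6, 0, 46]], "spin": [4.4, 9, 13.6, 18.2, 22.7, 27.3, 32, 36.5, 41, 45.7, 50, 50]}}

```text
time_s: 15.95
ee_pos: [0.5606, -0.1243, 0.0419]
tool_rot: [-1.571, -0.0, 0.272]
ft_force: [-0.3, 0.4, -0.2]
grip_width: 0.001
```

```bash
python3 - <<'E'
from h import *
plan(np.arange(.3,-.11,-.05),[.017]*12,.042)
for n,roi in(("scene",(180,175,300,275)),):
    d=eyes.get_image(n);crop(d,roi,6,f"pics/{n}10.png")
E
```

```text
0.3 slide [-0.9 -0.1  2.4] spin 3.5 f [-0.3  0.4 -0.2] t 15.95 [ 0.5606 -0.1243  0.0419]
0.25 slide [-1.5 -0.1  5.1] spin 6.3 f [-0.3  0.4 -0.2] t 15.95 [ 0.5606 -0.1243  0.0419]
0.2 slide [-2.  -0.1  7.8] spin 9.2 f [-0.3  0.4 -0.2] t 15.95 [ 0.5606 -0.1243  0.0419]
0.15 slide [-2.4 -0.1 10.5] spin 12.1 f [-0.3  0.4 -0.2] t 15.95 [ 0.5606 -0.1243  0.0419]
0.1 slide [-2.6 -0.1 13.2] spin 14.9 f [-0.3  0.4 -0.2] t 15.95 [ 0.5606 -0.1243  0.0419]
0.05 slide [-2.7 -0.1 16. ] spin 17.8 f [-0.3  0.4 -0.2] t 15.95 [ 0.5606 -0.1243  0.0419]
0.0 slide [-2.6 -0.1 18.7] spin 20.6 f [-0.3  0.4 -0.2] t 15.95 [ 0.5606 -0.1243  0.0419]
-0.05 slide [-2.4 -0.1 21.4] spin 23.5 f [-0.3  0.4 -0.2] t 15.95 [ 0.5606 -0.1243  0.0419]
-0.1 slide [-2.1 -0.1 24.1] spin 26.4 f [-0.3  0.4 -0.2] t 15.95 [ 0.5606 -0.1243  0.0419]
```

View pics/scene10.png

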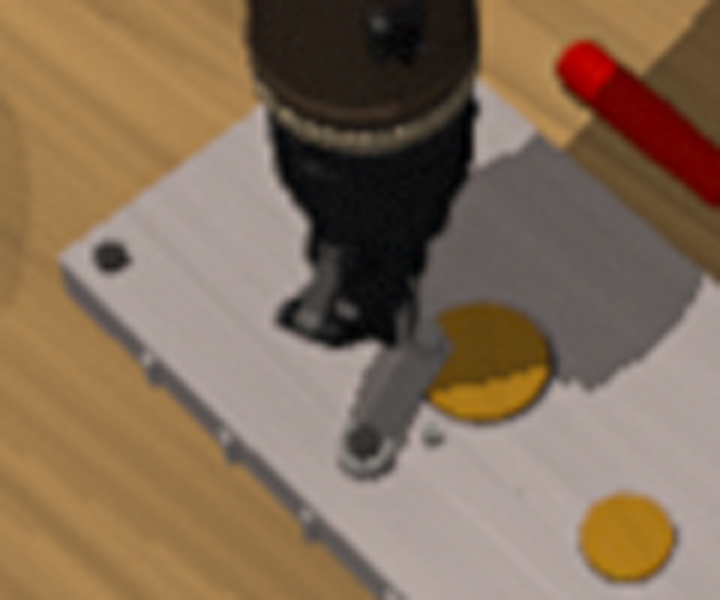

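{"fn": "step_arm", "kwargs": {"slide": [[-0.9, 0, 2.5], [-1.5, 0, 5], [-2, 0, 7.8], [-2.4, 0, 10.5], [-2.6, 0, 13], [-2.6, 0, 15], [-2.6, 0, 16.5], [-2.6, 0, 16.5]], "spin": [3.5, 6.3, 9.2, 12, 15, 17.8, 20, 20.6]}}

```text
time_s: 17.0
ee_pos: [0.5536, -0.1093, 0.0418]
tool_rot: [-1.571, 0.0, -0.089]
ft_force: [0.3, -0.2, -0.6]
grip_width: 0.002
```

{"fn": "step_arm", "kwargs": {"slide": [[0, 0, 1], [0, 0, 2], [0, 0, 2]], "spin": [0, 0, 0]}}

```text
time_s: 17.38
ee_pos: [0.5536, -0.1088, 0.0418]
tool_rot: [-1.572, 0.0, -0.09]
ft_force: [-1.6, -4.9, -0.4]
grip_width: 0.001
```

```bash
python3 - <<'E'
from h import *
plan([0],[.017]*12,.042)
for n,roi in(("scene",(180,175,300,275)),):
    d=eyes.get_image(n);crop(d,roi,6,f"pics/{n}11.png")
E
```

```text
0 slide [-0.7 -0.2  1.8] spin -0.1 f [-1.6 -4.9 -0.4] t 17.375 [ 0.5536 -0.1088  0.0418]
```

View pics/scene11.png

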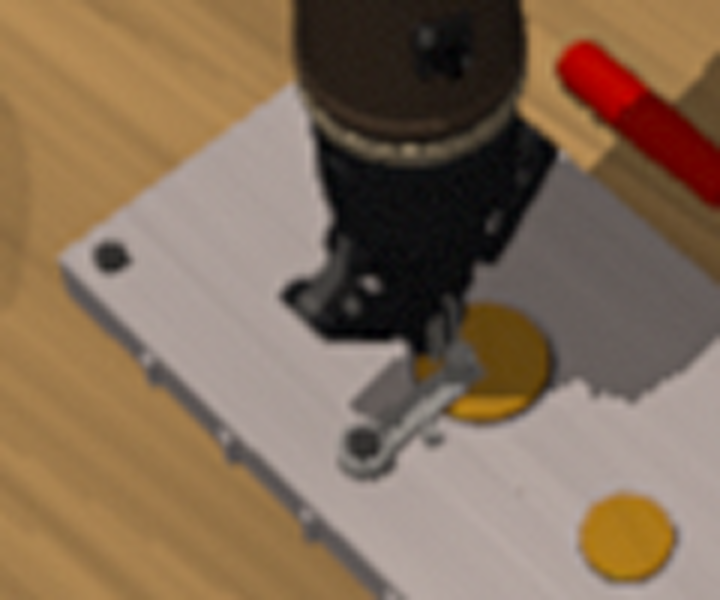

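{"fn": "step_arm", "kwargs": {"slide": [[0, 0, 1], [0, 0, 1.5], [0, 0, 1.5]], "spin": [0, 0, 0]}}

```text
time_s: 17.8
ee_pos: [0.5536, -0.1086, 0.0418]
tool_rot: [-1.574, 0.0, -0.091]
ft_force: [-0.9, -8.5, -0.1]
grip_width: 0.002
```

{"fn": "step_arm", "kwargs": {"slide": [[0, 0, -4], [0, 0, -12], [0, -10, -22], [0, -35, -50], [0, -70, -100], [0, -90, -150], [0, -100, -200], [0, -100, -200], [0, -100, -200]], "spin": [0, 0, 0, 0, 0, 0, 0, 0, 0]}}

```text
time_s: 18.92
ee_pos: [0.536, -0.3047, 0.1421]
tool_rot: [-1.57, -0.0, -0.09]
ft_force: [0.4, 0.6, -0.4]
grip_width: 0.002
```

```bash
python3 - <<'E'
from h import *
for n,roi in(("top",(205,150,335,250)),("scene",(205,195,325,295))):
    d=eyes.get_image(n);crop(d,roi,6,f"pics/{n}12.png")
    print(n,"brass");[print(*b) for b in blobs(d,(15,140,60),(35,255,255),.03,roi) if b[0]<600]
    cv2.imwrite(f"pics/{n}12full.png",d["image"][:,:,::-1])
E
```

```text
top brass
121 [240.3 200.1] [0.5659 0.0076 0.03  ]
263 [276.5 209.9] [ 0.5377 -0.091   0.03  ]
scene brass
275 [261.2 234.5] [ 0.5399 -0.0865  0.03  ]
171 [284.  264.3] [0.5646 0.0084 0.03  ]
```

View pics/top12.png

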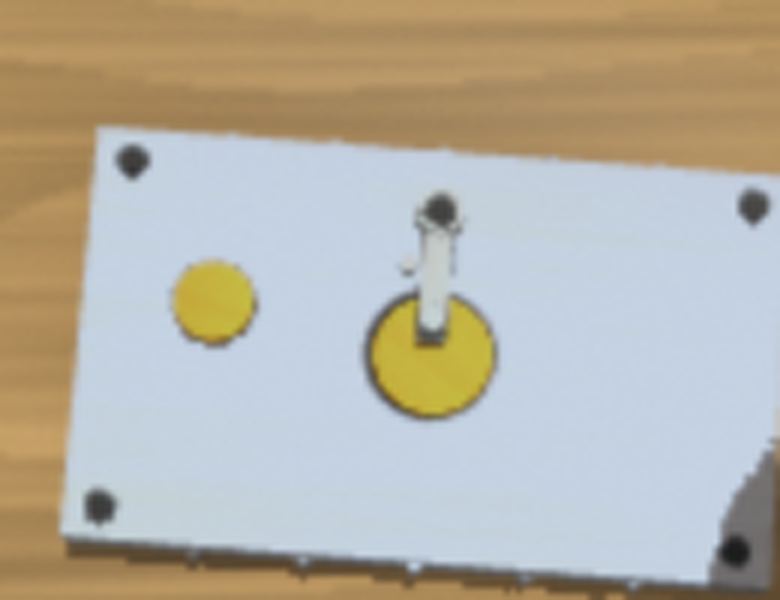

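View pics/scene12.png

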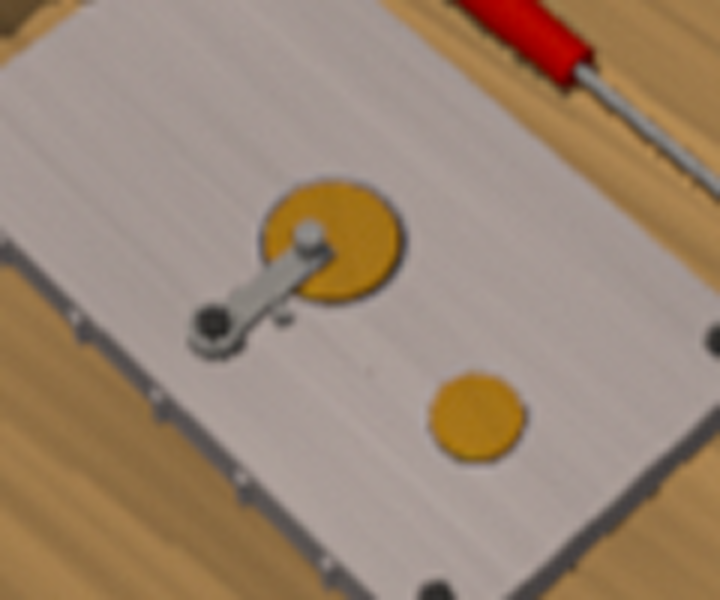

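View pics/scene12full.png

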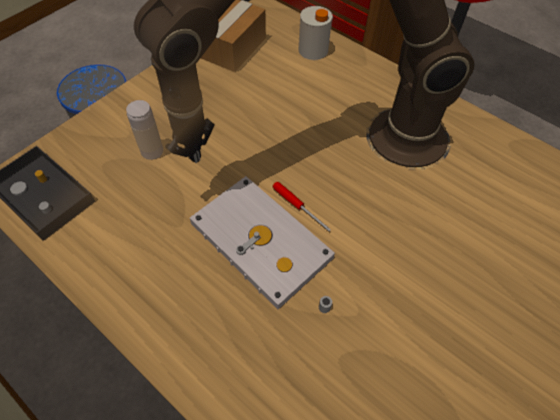

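```bash
python3 - <<'E'
from h import *
a=-.088;ex=np.array([np.cos(a),np.sin(a)]);ey=np.array([-ex[1],ex[0]])
for n,b,p in(("top",(205+441/6,150+210/6),(205+432/6,150+326/6)),("scene",(205+213/6,195+322/6),(205+310/6,195+229/6))):
    d=eyes.get_image(n);B=ray(d,*b,.044)[:2];P=ray(d,*p,.052)[:2];v=P-B
    print(n,np.linalg.norm(v),"theta",np.arctan2(-v@ey,-v@ex))
s=status.get_state();print(s["time_s"],np.round(s["ft_force"],1),np.abs(s["joint_velocities"]).max())
E
```

```text
top 0.05509243711351164 theta -0.002164842472383934
scene 0.0536730559456589 theta 0.023029331819654723
19.125 [-0.3 -0.2 -0.5] 0.005782072593640934
```

The keeper reads about 0 rad in both cameras, the disc is seated, and the hand is clear.

```bash
python3 -c "
from station import close_job
print(close_job())"
```

```text
the job is handed in; nothing more can be done
None
```

The port is closed: the larger disc lies in the recess and the keeper is over it against its stop. I handed the job in at about 19 s of the 56 s allowed.

- **Disc:** I slid it with two part-open fingertips, about 2 mm above the face, until it dropped in. Both cameras then placed its centre within about 1 mm of the port. It showed a thin gap all round and an even tone, so it looks flat. I judged flushness from the pictures only, as there is no depth reading.
- **Keeper:** I pushed its post round from about 2.0 rad with the shut fingers. At the end it stopped moving while the push rose to about 8.5 N. The pictures then gave its angle as 0.00 rad (top) and 0.02 rad (scene), which is closed within measuring error.
- **Surroundings:** The small disc's measured position did not change. The screwdriver, socket and can looked undisturbed in the last picture, though I did not measure them. The hand is about 0.2 m away with no contact force.
- **Disagreements:** The two cameras differ by about 3.5 mm in absolute position, so I relied on distances measured within one camera. While finding the height of the face, the fingertips pressed the cover with about 14 N.

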